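Pop the orange pad cassette out of its push-latch dock

ROBOT

A 6-joint arm with a two-finger parallel gripper is mounted at the origin on the work surface. World frame = base frame: x ahead of the robot, y to its left, z up, the work surface at z = 0. Lengths are in m, angles in rad, forces in N, time in s.
With the tool pointing down it reaches from about 0.275 to 0.875 m from the base axis. Payload 12.5 kg.
Tool frame: the origin (TCP) lies midway between the tips of the shut fingers; the grasp point (between the pads) lies 19 mm behind it; y points along the fingers, z is the direction in which the jaws open and shut, and the axes are right-handed (so a half turn about y gives the same grasp; the last joint's range is limited). The gripper opens to 85 mm and grips with 20 to 120 N. Pads are 22 mm wide; open, the fingers measure 114 mm over their backs; the gripper's body (76 mm by 85 mm) begins 54 mm behind the grasp point. The pads swing forward as they close: fully open they stand 13 mm farther back than shut.
Start: joints at [-1.339, 0.351, 1.652, -0, 1.139, -0.085], TCP at [0.171, -0.523, 0.231] pointing down, gripper open.
Joint ranges: [-2.75, 2.75], [-0.79, 2.1], [0.01, 2.65], [-1.57, 4.71], [0.07, 3.14], [-2.87, 2.87]. Speed limits (rad/s): [2.22, 2.22, 2.79, 3.14, 3.14, 3.14].

INTERFACE

Orientations are given as a unit quaternion [w, x, y, z].
In Python, from bench import r gives the robot as it stands.
- The arm moves only by the tool apply_moves, never from a script. Its argument "series" is a list that holds one entry, the list of rows, each a list of 6 numbers: the shift along the tool's x, y, z in mm, then the turn, a rotation vector about the tool's x, y, z in rad. In form: [[[x, y, z, ax, ay, az], ...]]. A call has 1 to 12 rows; each row shifts and turns the commanded pose from where the row before left it, along the tool's axes as they then stand; what a row does not reach is not made up. A row lasts 1/8 s, in which the tool goes at most 62.5 mm and 10.7 degrees, less where a joint would pass 70% of its speed; a pose out of reach is approached as far as the arm can. A call is refused whole if a number of a shift passes 62.5 or a number of a turn 0.188, either way. A call with a gripper value outside its range is refused whole. "grip" is the opening, from 0 (shut) to 1 (fully open), set as the call begins (left out, the last holds). The fingers move at their own pace and stop on an object; "newtons" is the grip in N (left out, the last holds). Time passes only in rows, so rows that do not move let the fingers close. It gives the time, the measured TCP pose, the force and the opening at its end, in the units of the state.
- r.read_state(): the state, without advancing time (a new reading comes with each control period).
- r.grab_frame(name): name is "scene" or "top" or "wrist"; returns a dict with "image" (400x640x3 uint8, red, green, blue), "range_z" (400x640 float32, m along the optical axis (not along the pixel's ray), 0 where there is no reading), "fx", "fy", "cx", "cy" (pixels), "xyz" and "orientation" of the camera in the world; the wrist camera has in their place "hand_eye" (4x4, takes a point from camera to tool coordinates, whose origin is the TCP and whose axes are the tool frame's). Camera axes: x right, y down, z forward; pixel columns grow to the right and rows downward; lengths in m; the calibration is good to about 2 mm. A picture is of the moment at which its call begins: read the wrist's pose just before it.
- r.finish_job(): hands the job in, once; it reports no verdict.
The state is a dict: "clock": time; "joint_positions": joint angles; "joint_vel": joint speeds; "effort": joint torques, N m; "tcp_pos": TCP position; "eef_rot": TCP orientation; "ft_force": force on the tool from outside, world axes, zero at the start; "moment": the same for the moment, N m; "grip_width": finger opening in m.
Only numpy, scipy, OpenCV 4.12 (cv2) and the standard library are available. Lean on these libraries where they do the work, as an engineer would, in place of code of your own. Each camera call takes 0.05 s, during which the arm holds its last target. There are 200 camera calls.

TASK

The yo-yo is due for new response pads. Press the cassette with the orange pads straight down in the dock until its catch lets go and it springs up, then lift it out and set it down gently, without dropping it, so that it stands upright inside the shallow grey tray. Leave the cassette with the blue pads latched down, and do not disturb the yo-yo, the brass cup, the tweezers or the magnifier.

Things in the scene. Friction and masses are not known exactly. Their poses are not given: they have to be found in the camera images.
- orange_center (a point): Centre (half-way up) of the cassette to fetch: an upright grey plastic block 44 (x) x 60 (y) x 48 mm high, 50 to 100 g, with four round orange pads on top and an orange band round its sides. z is up. Latched, its top is about 3 mm above the dock's deck; sprung up, 33 mm above it, the lowest 15 mm still loose in the well, free to lift out. Grasp across the 44 mm width.
- blue_center (a point): Centre of the other cassette, the same in all but its blue pads and blue band, in the dock's other well; to be left latched down.
- dock: Fixed aluminium dock, 105 mm (x) x 200 mm (y), flat deck 62 mm above its underside; origin at the underside's centre, z up. Two wells, 47 x 63 mm, are centred at 50 mm either way along its y; which cassette is in which varies. Cassette axes are parallel to the dock's.
- bay_a (a joint): Height (m) of the spring carriage under the cassette in the well at the dock's +y: 0 latched, 0.030 sprung up. Pushed down about 6 mm (about 5 to 8 N; hard stop at -0.0065) its catch trips, and once the push is taken away it rises, with its cassette, within about a second.
- bay_b (a joint): The same for the well at the dock's -y.
- tray: Shallow open grey plastic tray, 140 mm (x) x 110 mm (y) x 14 mm high outside, walls and floor 4 mm thick; loose, 0.35 kg; origin at the centre of its underside, z up.
- yoyo_center (a point): Centre of the mirrored steel yo-yo, 56 mm across and 44 mm high, lying on its side face under the magnifier; loose.
- cup_center (a point): Centre of the brass bearing-seat press cup, 42 mm across and 42 mm high; loose.
- tweezers_center (a point): Centre of the chrome tweezers set on its black plate, 55 mm (x) x 130 mm (y), 9 mm high; loose.
- lens (a point): Centre of the round lighted magnifier lens, 104 mm across, 16 mm thick, about 208 mm above the counter, on a swing arm hinged on a post 180 mm away at the far left corner.
There are look-alikes about, which are no part of the job. What is shaped like the part that bears orange_center but red is not meant. Several things look just like the tray: the one meant starts nearest to the robot's base.

How it is judged:
By the outcome, as a careful person would: the job done as asked, in the order asked, and still so for the second after the job is handed in, with the robot touching nothing.
It also fails if it takes over 45 s, if anything falls off the work surface, if the arm or the gripper's body presses on something with over 40 N, if the wrist force passes 120 N, or if a joint passes its speed limit or range.

## Working session

There is one attempt and no reset: what is moved stays moved. The work goes in short steps, Python scripts to look and compute and a tool call to move; the robot and the scene stay as the last step left them, time stands still between calls to the robot, and variables do not carry over. Pictures are saved under pics/ and viewed, about 8 in all and at most 12, crops included, and the job is handed in when it is done.

Besides the shell and the picture viewer there is one more tool, called after "Emit:" as name(argument=value, ...) on one line, values as JSON. apply_moves: Moves the arm, as the interface text tells. Its arguments: {"type":"object","properties":{"series":{"type":"array"},"grip":{"type":"number"},"newtons":{"type":"number"}},"required":["series"]}

```bash
ls; mkdir -p pics
cat > h.py <<'E'
import numpy as np, cv2
from bench import r
from scipy.spatial.transform import Rotation as R
def rot(q): return R.from_quat([q[1],q[2],q[3],q[0]]).as_matrix()
def cam(name):
    s=r.read_state(); f=r.grab_frame(name)
    if name=="wrist":
        T=np.eye(4); T[:3,:3]=rot(s["eef_rot"]); T[:3,3]=s["tcp_pos"]; f["T"]=T@np.array(f["hand_eye"])
    else:
        T=np.eye(4); T[:3,:3]=rot(f["orientation"]); T[:3,3]=f["xyz"]; f["T"]=T
    return f
def ray(f,uv,z):
    uv=np.atleast_2d(uv).astype(float)
    d=np.c_[(uv[:,0]-f["cx"])/f["fx"],(uv[:,1]-f["cy"])/f["fy"],np.ones(len(uv))]@f["T"][:3,:3].T
    o=f["T"][:3,3]; return o+d*((z-o[2])/d[:,2])[:,None]
def cloud(f):
    h,w=f["range_z"].shape; u,v=np.meshgrid(np.arange(w),np.arange(h)); Z=f["range_z"]
    P=np.stack([(u-f["cx"])/f["fx"]*Z,(v-f["cy"])/f["fy"]*Z,Z],-1)@f["T"][:3,:3].T+f["T"][:3,3]
    P[Z==0]=np.nan; return P
def save(f,n): cv2.imwrite(f"pics/{n}.png",f["image"][:,:,::-1])
E
python3 - <<'E'
from h import *
s=r.read_state(); print(s)
print(np.round(rot(s["eef_rot"]),3))
for n in ("top","scene"):
    f=cam(n); save(f,n); print(n,f["T"].round(3),f["fx"])
E
```

```text
pics
{'clock': 0.0, 'joint_positions': array([-1.33858427e+00,  3.51254008e-01,  1.65240998e+00,  1.05400272e-05,
        1.13910354e+00, -8.45849282e-02]), 'joint_vel': array([ 1.36154454e-03, -9.53547486e-04,  5.37631159e-04,  7.15523630e-05,
       -3.93195978e-04, -2.37524522e-04]), 'effort': array([-7.18384831e-05, -5.06104231e+01, -2.91415054e+01, -1.13191054e-04,
        4.40485164e-03,  1.07501711e-05]), 'tcp_pos': array([ 0.17129801, -0.52230212,  0.23075405]), 'eef_rot': array([ 0.11150805, -0.11156256,  0.69866925, -0.69784026]), 'ft_force': array([ 0.22868876, -0.06966188,  0.54948764]), 'moment': array([ 0.04257621,  0.02966261, -0.00858668]), 'grip_width': 0.08541160573276564}
[[-0.95  -0.     0.312]
 [-0.312  0.001 -0.95 ]
 [-0.    -1.    -0.001]]
top [[ 0.005 -0.991  0.134  0.416]
 [-1.    -0.003  0.014  0.003]
 [-0.014 -0.134 -0.991  1.294]
 [ 0.     0.     0.     1.   ]] 487.6109223041443
scene [[-0.712  0.562 -0.42   1.018]
 [ 0.702  0.585 -0.406  0.438]
 [ 0.018 -0.584 -0.811  1.019]
 [ 0.     0.     0.     1.   ]] 458.825587591037
```

View pics/top.png

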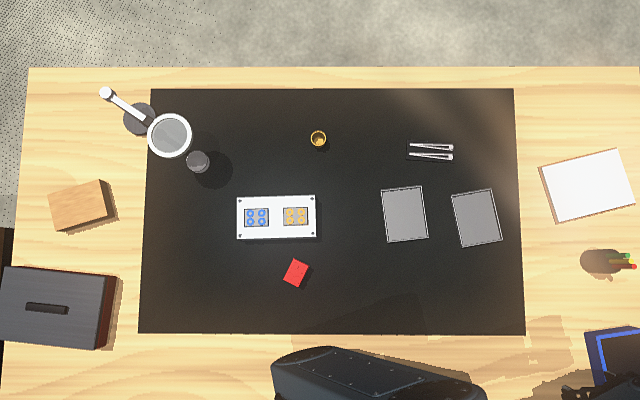

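View pics/scene.png

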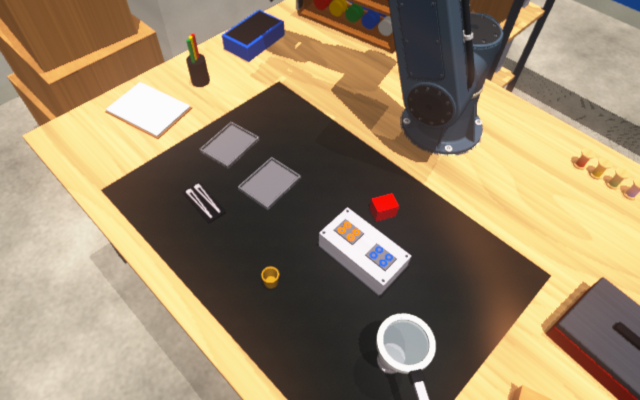

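The top view shows the dock at (276,217), with orange in its right-hand well (world -y) at (296,216) and blue at (256,217). The trays are at (405,214) and (476,218). The red decoy is at (296,273) and the lens at (170,135). The scene view agrees. Next I'll measure these points.

```bash
cat > m.py <<'E'
from h import *
f=cam("top"); P=cloud(f); im=f["image"].astype(int); hsv=cv2.cvtColor(f["image"],cv2.COLOR_RGB2HSV)
def comps(mask,mn,box,z,name):
    m=np.zeros(mask.shape,np.uint8); x0,y0,x1,y1=box; m[y0:y1,x0:x1]=mask[y0:y1,x0:x1]
    for c in cv2.findContours(cv2.morphologyEx(m,cv2.MORPH_CLOSE,np.ones((5,5))),cv2.RETR_EXTERNAL,cv2.CHAIN_APPROX_NONE)[0]:
        if cv2.contourArea(c)<mn: continue
        mm=np.zeros_like(m); cv2.drawContours(mm,[c],-1,1,-1)
        w=ray(f,c[:,0],z)[:,:2]; (cx,cy),sz,a=cv2.minAreaRect((w*1000).astype(np.float32))
        print(name,"ctr",round(cx,1),round(cy,1),"size",np.round(sz,1),"ang",round(a,2),"dist",round(np.hypot(cx,cy)),"medz",np.nanmedian(P[...,2][mm>0]).round(4))
H,S,V=[hsv[...,i] for i in range(3)]
comps((V>150),500,(200,180,340,260),.062,"dock")
comps((S>90)&(H>8)&(H<25)&(V>100),40,(275,200,315,235),.065,"orange")
comps((S>90)&(H>95)&(H<125)&(V>100),40,(235,200,275,235),.065,"blue")
comps((V>70),500,(370,170,440,255),.010,"trayA")
comps((V>70),500,(445,170,515,255),.010,"trayB")
comps((S>150)&((H<6)|(H>174))&(V>100),50,(270,250,330,300),.048,"red")
E
python3 m.py
```

```text
dock ctr 528.2 138.3 size [107.1 199.1] ang 1.96 dist 546 medz 0.0653
orange ctr 529.4 89.8 size [40.7 45.7] ang 0.56 dist 537 medz 0.0685
blue ctr 526.6 188.7 size [40.8 45.8] ang 1.17 dist 559 medz 0.0682
trayA ctr 542.9 -193.2 size [142.2 112.2] ang 6.89 dist 576 medz 0.0073
trayB ctr 551.0 -400.3 size [165.8 224.4] ang 87.27 dist 681 medz 0.0051
red ctr 388.0 87.7 size [44.2 60.4] ang 63.86 dist 398 medz 0.0508
```

```bash
cat >> h.py <<'E'
def plan(tx,ty,tz,yaw,n):
    "rows to reach TCP (mm) with tool z at world yaw (deg), tool y down; from measured pose"
    s=r.read_state(); M=rot(s["eef_rot"]); z=np.array([np.cos(np.radians(yaw)),np.sin(np.radians(yaw)),0]); y=np.array([0,0,-1.])
    G=np.c_[np.cross(y,z),y,z]; w=R.from_matrix(M.T@G).as_rotvec(); d=(np.array([tx,ty,tz])-s["tcp_pos"]*1000)/n
    for i in range(n):
        Mi=M@R.from_rotvec(w*i/n).as_matrix()
        print([round(float(a),1) for a in Mi.T@d]+[round(float(a),4) for a in w/n])
E
python3 - <<'E'
from h import *
print(np.round(r.grab_frame("wrist")["hand_eye"],3)); plan(529,90,230,1.8,18)
E
```

```text
[[-0.001  0.952  0.306 -0.078]
 [ 0.    -0.306  0.952 -0.143]
 [ 1.     0.001 -0.     0.   ]
 [ 0.     0.     0.     1.   ]]
[-29.5, 0.1, -26.1, 0.0, -0.0714, -0.0]
[-31.3, 0.1, -24.0, 0.0, -0.0714, -0.0]
[-32.9, 0.1, -21.7, 0.0, -0.0714, -0.0]
[-34.4, 0.1, -19.3, 0.0, -0.0714, -0.0]
[-35.7, 0.1, -16.8, 0.0, -0.0714, -0.0]
[-36.8, 0.1, -14.2, 0.0, -0.0714, -0.0]
[-37.7, 0.1, -11.5, 0.0, -0.0714, -0.0]
[-38.4, 0.1, -8.8, 0.0, -0.0714, -0.0]
[-38.9, 0.1, -6.0, 0.0, -0.0714, -0.0]
[-39.3, 0.1, -3.3, 0.0, -0.0714, -0.0]
[-39.4, 0.1, -0.4, 0.0, -0.0714, -0.0]
[-39.3, 0.1, 2.4, 0.0, -0.0714, -0.0]
[-39.1, 0.1, 5.2, 0.0, -0.0714, -0.0]
[-38.6, 0.1, 7.9, 0.0, -0.0714, -0.0]
[-37.9, 0.1, 10.7, 0.0, -0.0714, -0.0]
[-37.1, 0.1, 13.4, 0.0, -0.0714, -0.0]
[-36.0, 0.1, 16.0, 0.0, -0.0714, -0.0]
[-34.8, 0.1, 18.5, 0.0, -0.0714, -0.0]
```

Emit:
apply_moves(series=[[[-29.5, 0, -26, 0, -0.0714, 0], [-31.3, 0, -24, 0, -0.0714, 0], [-33, 0, -21.7, 0, -0.0714, 0], [-34.4, 0, -19.3, 0, -0.0714, 0], [-35.7, 0, -16.8, 0, -0.0714, 0], [-36.8, 0, -14.2, 0, -0.0714, 0], [-37.7, 0, -11.5, 0, -0.0714, 0], [-38.4, 0, -8.8, 0, -0.0714, 0], [-39, 0, -6, 0, -0.0714, 0], [-39.3, 0, -3.3, 0, -0.0714, 0], [-39.4, 0, -0.4, 0, -0.0714, 0], [-39.3, 0, 2.4, 0, -0.0714, 0]]])

```text
clock: 1.7
tcp_pos: [0.4107, -0.113, 0.2313]
eef_rot: [-0.392, 0.392, -0.588, 0.588]
ft_force: [0.6, -1.0, -0.4]
grip_width: 0.0854
```

Emit:
apply_moves(series=[[[-39, 0, 5.2, 0, -0.0714, 0], [-38.6, 0, 8, 0, -0.0714, 0], [-38, 0, 10.7, 0, -0.0714, 0], [-37, 0, 13.4, 0, -0.0714, 0], [-36, 0, 16, 0, -0.0714, 0], [-34.8, 0, 18.5, 0, -0.0714, 0], [0, 0, 0, 0, 0, 0]]])

```text
clock: 2.58
tcp_pos: [0.5302, 0.0915, 0.2309]
eef_rot: [-0.508, 0.509, -0.491, 0.491]
ft_force: [-0.5, 0.1, -0.6]
grip_width: 0.0855
```

```bash
cat > w.py <<'E'
from h import *
f=cam("wrist"); save(f,"w1"); P=cloud(f); hsv=cv2.cvtColor(f["image"],cv2.COLOR_RGB2HSV); H,S,V=[hsv[...,i] for i in range(3)]
s=r.read_state(); print(s["clock"],s["tcp_pos"],s["joint_positions"].round(2))
for n,m in (("orange",(S>90)&(H>8)&(H<25)&(V>100)),("blue",(S>90)&(H>95)&(H<125)&(V>80))):
    for c in cv2.findContours(m.astype(np.uint8),cv2.RETR_EXTERNAL,cv2.CHAIN_APPROX_NONE)[0]:
        if cv2.contourArea(c)<80: continue
        mm=np.zeros(m.shape,np.uint8); cv2.drawContours(mm,[c],-1,1,-1); p=P[mm>0]
        w=ray(f,c[:,0],.066)[:,:2]*1000; (x,y),sz,a=cv2.minAreaRect(w.astype(np.float32))
        print(n,c[:,0].mean(0).round(),"ctr",round(x,1),round(y,1),np.round(sz,1),"cloud",np.nanmedian(p,0).round(4))
E
python3 w.py
```

```text
2.625 [0.52957323 0.09036865 0.23085464] [ 0.08  0.33  1.68 -0.    1.13  0.05]
orange [626. 304.] ctr 837.4 -26.7 [ 21.8 143.5] cloud [ 9.007e-01 -7.500e-02 -4.000e-04]
orange [528. 241.] ctr 723.2 42.2 [38.5 38.6] cloud [0.7482 0.0271 0.0369]
orange [333. 202.] ctr 540.8 73.9 [18.9 18.8] cloud [0.5402 0.075  0.0691]
orange [309. 202.] ctr 519.2 73.1 [18.9 18.8] cloud [0.5193 0.0744 0.0691]
orange [333. 170.] ctr 539.5 103.6 [18.4 18.7] cloud [0.5392 0.104  0.069 ]
orange [309. 170.] ctr 518.0 102.8 [19.3 18.7] cloud [0.5182 0.1032 0.0688]
orange [ 20. 223.] ctr 264.2 7.0 [368.2  71.1] cloud [ 0.1992 -0.0232  0.0003]
blue [334.  83.] ctr 537.1 175.0 [18.7 18.5] cloud [0.5369 0.1749 0.0691]
blue [308.  83.] ctr 515.8 174.1 [19.1 18.4] cloud [0.5158 0.1742 0.069 ]
blue [335.  44.] ctr 535.8 204.1 [18.2 18.8] cloud [0.5357 0.2039 0.0688]
blue [308.  44.] ctr 514.5 203.3 [18.2 18.8] cloud [0.5149 0.2031 0.069 ]
```

View pics/w1.png

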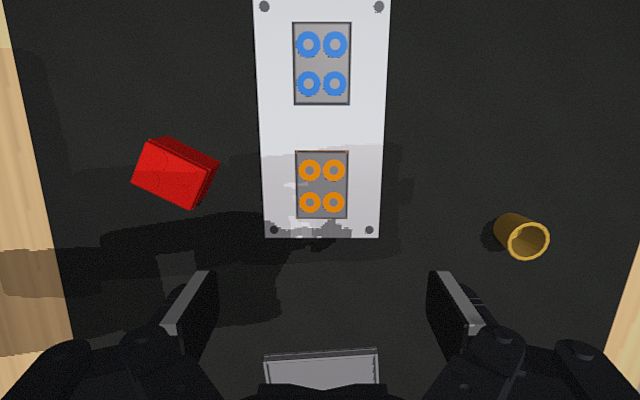

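The wrist view shows the four orange rings centred near (321,186), which gives about (529, 88.5) mm. The blue rings are near (321,63), about (526, 189) mm. Yaw is about 2°, matching the top view. I'll shut the fingers and go down over the orange.

Emit:
apply_moves(series=[[[1.7, 20, 0, 0, -0.004, 0], [0, 30, 0, 0, 0, 0], [0, 30, 0, 0, 0, 0], [0, 30, 0, 0, 0, 0], [0, 30, 0, 0, 0, 0], [0, 10, 0, 0, 0, 0], [0, 0, 0, 0, 0, 0], [0, 0, 0, 0, 0, 0]]], grip=0, newtons=30)

```text
clock: 3.62
tcp_pos: [0.5303, 0.0879, 0.0825]
eef_rot: [0.509, -0.508, 0.491, -0.492]
ft_force: [0.6, 0.4, -0.0]
grip_width: -0.0
```

Emit:
apply_moves(series=[[[0, 3, 0, 0, 0, 0], [0, 3, 0, 0, 0, 0], [0, 2, 0, 0, 0, 0], [0, 2, 0, 0, 0, 0], [0, 0, 0, 0, 0, 0]]])

```text
clock: 4.25
tcp_pos: [0.5296, 0.0881, 0.0711]
eef_rot: [-0.509, 0.509, -0.491, 0.491]
ft_force: [0.1, -0.2, 0.4]
grip_width: 0.0002
```

Emit:
apply_moves(series=[[[0, 2, 0, 0, 0, 0], [0, 2, 0, 0, 0, 0], [0, 1, 0, 0, 0, 0], [0, 0, 0, 0, 0, 0]]])

```text
clock: 4.75
tcp_pos: [0.5299, 0.088, 0.0666]
eef_rot: [0.509, -0.509, 0.491, -0.491]
ft_force: [-1.6, -1.3, 6.3]
grip_width: 0.0002
```

Emit:
apply_moves(series=[[[0, 1.5, 0, 0, 0, 0], [0, 1, 0, 0, 0, 0], [0, 0, 0, 0, 0, 0]]])

```text
clock: 5.12
tcp_pos: [0.5299, 0.088, 0.0641]
eef_rot: [0.509, -0.509, 0.491, -0.491]
ft_force: [-1.5, -1.7, 4.3]
grip_width: 0.0001
```

Emit:
apply_moves(series=[[[0, 1, 0, 0, 0, 0], [0, 1, 0, 0, 0, 0], [0, 0, 0, 0, 0, 0]]])

```text
clock: 5.5
tcp_pos: [0.5299, 0.0879, 0.0621]
eef_rot: [0.509, -0.509, 0.491, -0.491]
ft_force: [-0.8, -0.8, 6.2]
grip_width: 0.0002
```

Emit:
apply_moves(series=[[[0, 0.7, 0, 0, 0, 0], [0, 0, 0, 0, 0, 0]]])

```text
clock: 5.75
tcp_pos: [0.5299, 0.0879, 0.0616]
eef_rot: [0.509, -0.509, 0.491, -0.491]
ft_force: [-1.8, -1.9, 8.1]
grip_width: 0.0001
```

Emit:
apply_moves(series=[[[0, 0.7, 0, 0, 0, 0], [0, 0, 0, 0, 0, 0]]])

```text
clock: 6.0
tcp_pos: [0.5301, 0.0879, 0.0615]
eef_rot: [0.509, -0.509, 0.491, -0.491]
ft_force: [-4.3, -2.6, 15.6]
grip_width: 0.0001
```

Emit:
apply_moves(series=[[[0, 0.5, 0, 0, 0, 0], [0, 0, 0, 0, 0, 0]]])

```text
clock: 6.25
tcp_pos: [0.5302, 0.088, 0.0614]
eef_rot: [0.509, -0.508, 0.491, -0.491]
ft_force: [-6.7, -2.6, 21.2]
grip_width: 0.0001
```

Force rises steeply with no travel, so this is the hard stop. Retreating and opening.

Emit:
apply_moves(series=[[[0, -8, 0, 0, 0, 0], [0, -20, 0, 0, 0, 0], [0, -35, 0, 0, 0, 0], [0, -40, 0, 0, 0, 0], [0, -40, 0, 0, 0, 0]]])

```text
clock: 6.88
tcp_pos: [0.5295, 0.0881, 0.2041]
eef_rot: [-0.509, 0.509, -0.491, 0.491]
ft_force: [-0.6, -0.2, -0.0]
grip_width: -0.0003
```

Emit:
apply_moves(series=[[[0, -10, 0, 0, 0, 0], [0, -15, 0, 0, 0, 0], [0, 0, 0, 0, 0, 0], [0, 0, 0, 0, 0, 0], [0, 0, 0, 0, 0, 0]]], grip=1)

```text
clock: 7.5
tcp_pos: [0.5294, 0.088, 0.2271]
eef_rot: [-0.508, 0.509, -0.491, 0.491]
ft_force: [-0.4, -0.3, -0.1]
grip_width: 0.0853
```

```bash
sed -i 's/"w1"/"w2"/; s/,.066)/,.096)/' w.py; python3 w.py
```

```text
7.55 [0.52947204 0.08803051 0.22721653] [ 0.08  0.33  1.69 -0.    1.12  0.04]
orange [628. 314.] ctr 806.0 -17.1 [ 19.  118.5] cloud [ 9.008e-01 -8.760e-02 -4.000e-04]
orange [533. 239.] ctr 704.0 54.8 [34.4 34.8] cloud [0.7483 0.0275 0.0371]
orange [336. 210.] ctr 540.7 74.3 [18.8 18.8] cloud [0.5406 0.0753 0.0985]
orange [310. 210.] ctr 519.4 73.5 [18.6 18.7] cloud [0.5196 0.0744 0.0985]
orange [337. 174.] ctr 540.1 103.5 [18.7 18.4] cloud [0.5396 0.1042 0.0985]
orange [309. 174.] ctr 518.3 102.7 [18.8 18.4] cloud [0.5185 0.1034 0.0985]
orange [ 20. 223.] ctr 291.7 21.7 [329.5  62.6] cloud [ 0.2005 -0.027   0.0003]
blue [336.  78.] ctr 536.3 174.4 [16.6 16.3] cloud [0.5371 0.1753 0.069 ]
blue [310.  78.] ctr 516.9 173.4 [16.6 17. ] cloud [0.5162 0.1745 0.069 ]
blue [337.  38.] ctr 535.4 200.7 [16.8 16.6] cloud [0.536  0.2042 0.0689]
blue [309.  38.] ctr 515.9 200.0 [16.8 16.6] cloud [0.5149 0.2035 0.069 ]
```

View pics/w2.png

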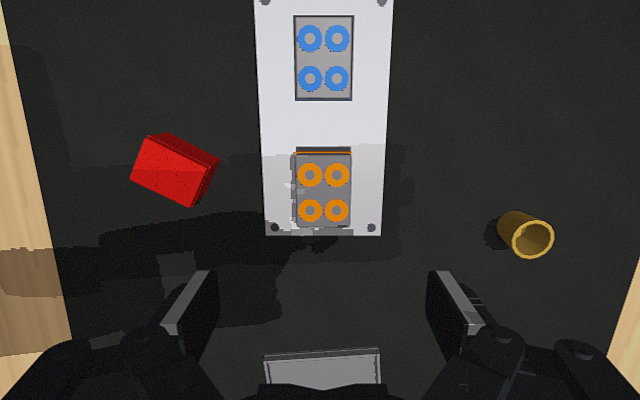

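The orange cassette has sprung up: its rings, near (323,192), read 29.5 mm higher and are centred at (529.6, 88.8). Blue still reads as latched. Descending to grasp.

Emit:
apply_moves(series=[[[-0.8, 30, 0, 0, 0, 0], [0, 35, 0, 0, 0, 0], [0, 35, 0, 0, 0, 0], [0, 25, 0, 0, 0, 0], [0, 15, 0, 0, 0, 0], [0, 12, 0, 0, 0, 0], [0, 9, 0, 0, 0, 0], [0, 0, 0, 0, 0, 0]]])

```text
clock: 8.55
tcp_pos: [0.5296, 0.0888, 0.0667]
eef_rot: [-0.509, 0.509, -0.491, 0.491]
ft_force: [0.0, -0.4, -0.3]
grip_width: 0.0853
```

Emit:
apply_moves(series=[[[0, 0, 0, 0, 0, 0], [0, 0, 0, 0, 0, 0], [0, 0, 0, 0, 0, 0], [0, 0, 0, 0, 0, 0], [0, 0, 0, 0, 0, 0], [0, 0, 0, 0, 0, 0]]], grip=0, newtons=35)

```text
clock: 9.3
tcp_pos: [0.5299, 0.0889, 0.0671]
eef_rot: [0.509, -0.509, 0.491, -0.491]
ft_force: [0.1, -0.8, 4.6]
grip_width: 0.0436
```

Emit:
apply_moves(series=[[[0, -3, 0, 0, 0, 0], [0, -5, 0, 0, 0, 0], [0, -10, 0, 0, 0, 0], [0, -15, 0, 0, 0, 0], [0, -20, 0, 0, 0, 0], [0, -20, 0, 0, 0, 0], [0, -12, 0, 0, 0, 0], [0, 0, 0, 0, 0, 0]]])

```text
clock: 10.3
tcp_pos: [0.53, 0.0889, 0.1528]
eef_rot: [0.509, -0.508, 0.491, -0.492]
ft_force: [-0.6, -0.4, -0.9]
grip_width: 0.0433
```

```bash
sed -i 's/"w2"/"w3"/; s/,.096)/,.18)/' w.py; python3 w.py; python3 -c "
from h import *
plan(543,-193,152,6.9,10)"
```

```text
10.35 [0.52964588 0.0888864  0.15200672] [0.08 0.42 1.76 0.   0.96 0.04]
orange [350. 348.] ctr 541.5 71.9 [19.5 19.6] cloud [0.541  0.0756 0.1839]
orange [294. 348.] ctr 519.7 71.2 [19.4 19.6] cloud [0.5201 0.0747 0.1839]
orange [  7. 361.] ctr 409.7 61.9 [43.3  9.8] cloud [ 0.2205 -0.1164  0.0003]
orange [352. 279.] ctr 540.4 102.1 [19.6 19.6] cloud [0.54   0.1044 0.1839]
orange [292. 279.] ctr 518.8 101.3 [19.5 19.6] cloud [0.519  0.1037 0.1839]
orange [583. 277.] ctr 623.6 105.8 [18.7 19. ] cloud [0.7485 0.0275 0.0389]
orange [322. 226.] ctr 529.0 121.6 [42.7  5.2] cloud [0.5289 0.1196 0.1727]
blue [339.  76.] ctr 532.2 171.3 [9.1 9.4] cloud [0.5369 0.1754 0.069 ]
blue [303.  76.] ctr 521.4 170.9 [9.4 9.4] cloud [0.5161 0.1746 0.069 ]
blue [339.  22.] ctr 531.8 185.9 [9.3 9.4] cloud [0.5359 0.2043 0.0689]
blue [303.  22.] ctr 520.9 185.6 [9.4 9.6] cloud [0.515  0.2035 0.0689]
[28.2, -0.0, 0.3, -0.0, -0.0085, -0.0]
[28.2, -0.0, 0.1, -0.0, -0.0085, -0.0]
[28.2, -0.0, -0.1, -0.0, -0.0085, -0.0]
[28.2, -0.0, -0.4, -0.0, -0.0085, -0.0]
[28.2, -0.0, -0.6, -0.0, -0.0085, -0.0]
[28.2, -0.0, -0.9, -0.0, -0.0085, -0.0]
[28.2, 0.0, -1.1, -0.0, -0.0085, -0.0]
[28.2, 0.0, -1.3, -0.0, -0.0085, -0.0]
[28.2, 0.0, -1.6, -0.0, -0.0085, -0.0]
[28.2, 0.0, -1.8, -0.0, -0.0085, -0.0]
```

View pics/w3.png

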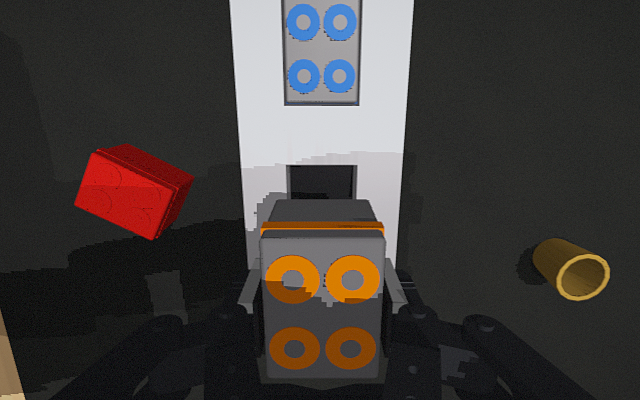

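The cassette is held level, with its rings near (322,314), and blue is still down. Its underside is about 20 mm below the TCP. Carrying it to tray A.

Emit:
apply_moves(series=[[[10, 0, 0, 0, -0.0085, 0], [20, 0, 0, 0, -0.0085, 0], [30, 0, 0, 0, -0.0085, 0], [36, 0, -0.4, 0, -0.0085, 0], [36, 0, -0.8, 0, -0.0085, 0], [36, 0, -1, 0, -0.0085, 0], [36, 0, -1.3, 0, -0.0085, 0], [34, 0, -1.5, 0, -0.0085, 0], [24, 0, -1.5, 0, -0.0085, 0], [12, 0, -0.8, 0, -0.0085, 0], [8, 0, 0, 0, 0, 0], [0, 0, 0, 0, 0, 0]]])

```text
clock: 11.85
tcp_pos: [0.5437, -0.1928, 0.1517]
eef_rot: [-0.529, 0.529, -0.469, 0.469]
ft_force: [0.5, 0.2, -1.8]
grip_width: 0.0434
```

Emit:
apply_moves(series=[[[0, 20, 0, 0, 0, 0], [0, 25, 0, 0, 0, 0], [0, 20, 0, 0, 0, 0], [0, 15, 0, 0, 0, 0], [0, 10, 0, 0, 0, 0], [0, 8, 0, 0, 0, 0], [0, 0, 0, 0, 0, 0]]])

```text
clock: 12.72
tcp_pos: [0.5437, -0.1928, 0.0537]
eef_rot: [-0.529, 0.529, -0.469, 0.469]
ft_force: [0.0, 0.1, -1.3]
grip_width: 0.0435
```

Run:
```python
from h import *
f=cam("top"); print(r.read_state()["tcp_pos"]); cv2.imwrite("pics/t2.png",cv2.resize(f["image"][140:280,220:520,::-1],None,fx=2.6,fy=2.6))
```

```text
[ 0.54388731 -0.19295557  0.05406096]
```

View pics/t2.png

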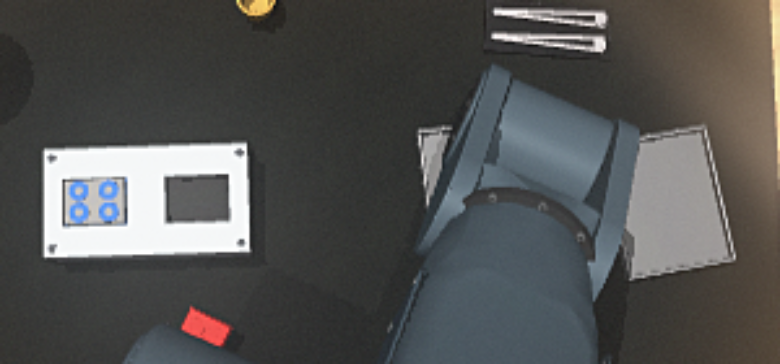

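The top crop shows the arm over tray A, the right-hand well empty and blue still in place. Lowering gently.

Emit:
apply_moves(series=[[[0, 8, 0, 0, 0, 0], [0, 8, 0, 0, 0, 0], [0, 5, 0, 0, 0, 0], [0, 3, 0, 0, 0, 0], [0, 2, 0, 0, 0, 0], [0, 0, 0, 0, 0, 0]]])

```text
clock: 13.52
tcp_pos: [0.5438, -0.1929, 0.0279]
eef_rot: [0.529, -0.529, 0.469, -0.469]
ft_force: [-0.4, -0.8, -0.5]
grip_width: 0.0435
```

Emit:
apply_moves(series=[[[0, 1, 0, 0, 0, 0], [0, 1, 0, 0, 0, 0], [0, 0, 0, 0, 0, 0]]])

```text
clock: 13.9
tcp_pos: [0.5437, -0.1929, 0.0259]
eef_rot: [-0.529, 0.529, -0.469, 0.469]
ft_force: [0.1, -0.5, -1.2]
grip_width: 0.0434
```

Emit:
apply_moves(series=[[[0, 1, 0, 0, 0, 0], [0, 0, 0, 0, 0, 0]]])

```text
clock: 14.15
tcp_pos: [0.5437, -0.1929, 0.0248]
eef_rot: [-0.529, 0.529, -0.469, 0.469]
ft_force: [0.3, 0.0, -1.1]
grip_width: 0.0437
```

Emit:
apply_moves(series=[[[0, 1, 0, 0, 0, 0], [0, 0, 0, 0, 0, 0]]])

```text
clock: 14.4
tcp_pos: [0.5438, -0.193, 0.0245]
eef_rot: [0.529, -0.529, 0.469, -0.469]
ft_force: [-2.0, 0.8, 8.0]
grip_width: 0.0432
```

Contact at 8 N, at the height I predicted. Releasing and retreating.

Emit:
apply_moves(series=[[[0, -0.5, 0, 0, 0, 0], [0, 0, 0, 0, 0, 0], [0, 0, 0, 0, 0, 0], [0, 0, 0, 0, 0, 0], [0, 0, 0, 0, 0, 0], [0, 0, 0, 0, 0, 0]]], grip=1)

```text
clock: 15.15
tcp_pos: [0.5438, -0.1929, 0.0244]
eef_rot: [0.529, -0.529, 0.469, -0.469]
ft_force: [-0.7, -0.5, -0.6]
grip_width: 0.0855
```

Emit:
apply_moves(series=[[[0, -8, 0, 0, 0, 0], [0, -15, 0, 0, 0, 0], [0, -30, 0, 0, 0, 0], [0, -40, 0, 0, 0, 0], [0, -40, 0, 0, 0, 0], [0, -40, 0, 0, 0, 0], [0, -30, 0, 0, 0, 0], [0, 0, 0, 0, 0, 0]]])

```text
clock: 16.15
tcp_pos: [0.5446, -0.1933, 0.2308]
eef_rot: [0.53, -0.529, 0.467, -0.471]
ft_force: [-0.3, 0.2, -0.9]
grip_width: 0.0856
```

```bash
sed -i 's/"w3"/"w4"/; s/,.18)/,.053)/' w.py; python3 w.py
python3 - <<'E'
from h import *
f=cam("scene"); save(f,"s2")
E
```

```text
16.2 [ 0.54392855 -0.19297509  0.22889235] [-0.42  0.4   1.58  0.    1.15 -0.54]
orange [332. 193.] ctr 555.2 -206.3 [18.6 18.4] cloud [ 0.5553 -0.2053  0.0555]
orange [309. 193.] ctr 534.8 -208.8 [18.6 18.4] cloud [ 0.5347 -0.2078  0.0555]
orange [332. 162.] ctr 552.3 -176.8 [18.1 18.3] cloud [ 0.5519 -0.1765  0.0555]
orange [308. 162.] ctr 530.7 -179.4 [18.1 18.3] cloud [ 0.5308 -0.1791  0.0555]
orange [320. 143.] ctr 539.0 -161.6 [43.6  2.7] cloud [ 0.5387 -0.1628  0.0438]
orange [ 11. 186.] ctr 265.5 -235.7 [126.5  27. ] cloud [ 0.2167 -0.2641  0.0003]
```

View pics/w4.png

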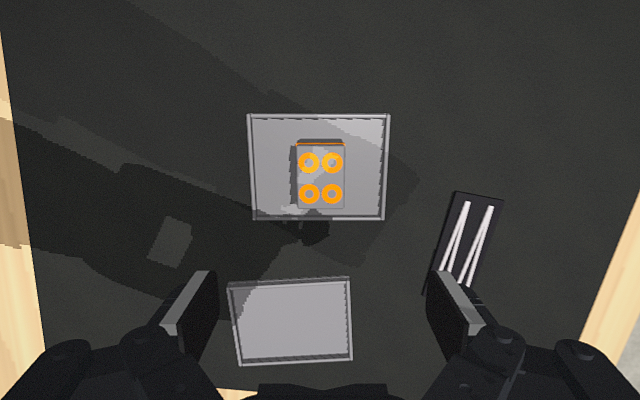

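View pics/s2.png

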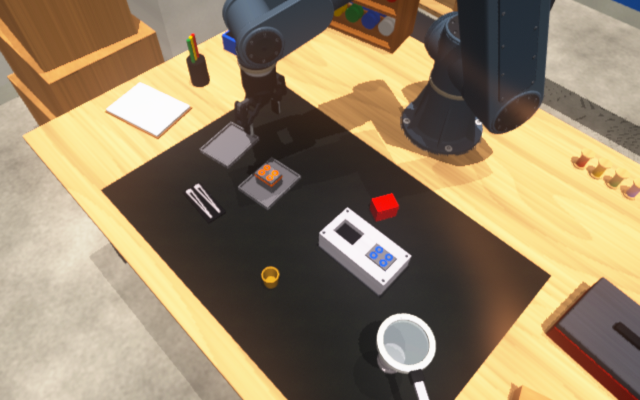

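The cassette stands upright in tray A, with its rings near (320,178) and its top level at 55.5 mm by camera, about 52 mm expected plus the usual 3 mm bias. Everything else in the scene view is where it was, and the robot is clear.

```bash
python3 -c "
from bench import r
print(r.finish_job())"
```

```text
the job is handed in; nothing more can be done
None
```

The orange cassette now stands upright, close to centred, in the tray nearest the robot, and the job was handed in at about 16 s.

- **Press:** I pushed the cassette down with shut fingers to the hard stop, reaching 21 N. The catch let go and it sprang up 29.5 mm.
- **Lift and place:** I gripped it across the 44 mm width at 35 N, carried it over and lowered it until it touched at 8 N, at the height I had predicted. Then I opened the gripper and backed straight up.
- **Cassette check:** The cassette's four pads all read the same height (55.5 mm by camera), which fits it standing on the tray floor.
- **Blue cassette:** It read latched at the same height before and after the press and lift. After the placing I checked it only by eye in the scene picture.
- **Other things:** In the last scene picture, the yo-yo (seen through the magnifier), brass cup, tweezers and magnifier look unmoved. I compared them by eye and did not measure them.
- **Disagreement:** Camera heights read about 3 mm higher than the given sizes imply throughout. I allowed for this, and the contact forces came at the heights I expected.

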